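# Straighten the row of nozzle blocks

## Robot

A 6-joint arm with a two-finger parallel gripper is mounted at the origin on the work surface. World frame = base frame: x ahead of the robot, y to its left, z up, the work surface at z = 0. Lengths are in m, angles in rad, forces in N, time in s.
With the tool pointing down it reaches from about 0.35 to 0.85 m from the base axis. Payload 8.1 kg.
Tool frame: the origin (TCP) lies midway between the tips of the shut fingers; the grasp point (between the pads) lies 19 mm behind it; z points along the fingers, x is the direction in which the jaws open and shut, and the axes are right-handed (so a half turn about z gives the same grasp; the last joint's range is limited). The gripper opens to 93 mm and grips with 3 to 60 N. Pads are 15 mm wide; open, the fingers measure 128 mm over their backs; the gripper's body (75 mm by 188 mm) begins 65 mm behind the grasp point.
Start: joints at [-1.331, 0.13, 1.488, -0, 1.523, -0.085], TCP at [0.191, -0.569, 0.219] pointing down, gripper open.
Joint ranges: [-2.96, 2.96], [-0.89, 2.26], [0.02, 2.5], [-1.34, 4.48], [0, 2.73], [-2.66, 2.66]. Speed limits (rad/s): [2.39, 2.39, 2.79, 3.14, 3.14, 3.14].

## Interface

Orientations are given as a unit quaternion [x, y, z, w].
In Python, from rig import manip, vision, order gives the robot as it stands. The module is installed in compiled form; this text tells all that it offers.
- The arm moves only by the tool step_arm, never from a script. Its argument "rows" is a list that holds one entry, the list of rows, each a list of 7 numbers: the turn, a rotation vector about the tool's x, y, z in degrees, then the shift along the tool's x, y, z in cm, then the opening, from 0 (shut) to 1 (fully open). In form: [[[rx, ry, rz, tx, ty, tz, claw], ...]]. A call has 1 to 5 rows; each row shifts and turns the commanded pose from where the row before left it, along the tool's axes as they then stand; what a row does not reach is not made up. A row lasts 1/10 s, in which the tool goes at most 50 mm and 8.59 degrees, less where a joint would pass 70% of its speed; a pose out of reach is approached as far as the arm can. A call with a gripper value outside its range is refused whole. The fingers move at their own pace and stop on an object; "squeeze" is the grip in N (left out, the last holds). Time passes only in rows, so rows that do not move let the fingers close. It gives the time, the measured TCP pose, the force and the opening at its end, in the units of the state.
- manip.sense(): the state, without advancing time (a new reading comes with each control period).
- vision.grab_frame(name): name is "scene" or "top"; returns a dict with "pixels" (400x640x3 uint8, red, green, blue), "K" (3x3 intrinsics, pixels), "rvec" (rotation vector, rad) and "tvec" (3), from world to camera coordinates, as OpenCV has them. Camera axes: x right, y down, z forward; pixel columns grow to the right and rows downward; lengths in m; the calibration is good to about 2 mm. A picture is of the moment at which its call begins. There is no depth.
- order.finish_job(): hands the job in, once; it reports no verdict.
The state is a dict: "clock": time; "joint_positions": joint angles; "dq": joint speeds; "effort": joint torques, N m; "position": TCP position; "orientation": TCP orientation; "wrist_force": force on the tool from outside, world axes, zero at the start; "torque": the same for the moment, N m; "width": finger opening in m.
Only numpy, scipy, OpenCV 4.12 (cv2) and the standard library are available. Lean on these libraries where they do the work, as an engineer would, in place of code of your own. Each camera call takes 0.05 s, during which the arm holds its last target.

## Task

Take the angle straightedge out of its cradle by its handle and use it to push the four nozzle blocks away from the robot until they stand in one straight row, upright and square, with the faces towards the robot flush along the marked line on the plate. Then lay the straightedge flat back inside its cradle and let go. Do not touch the blocks with the gripper or arm, do not tip them, and leave the screw tray, jar and screwdriver where they are.

Things in the scene. Friction and masses are not known exactly. Their poses are not given: they have to be found in the camera images.
- plate: Fixed flat grey plate, 220 (x) by 360 (y) by 12 mm thick; origin at the centre of its underside, on the bench. Its x points away from the robot (turned up to about 14 degrees either way). A thin white marked line runs along its y, 30 mm beyond its centre. All four blocks start on the robot's side of this line, in a ragged row, their near faces about 30 to 80 mm short of it.
- plate_line (a point): Middle of the marked line, on the plate's top face (12 mm above the bench). The line is 3 mm wide and runs along y for 356 mm; x points away from the robot, square to the line.
- block1: First of the row (at the plate's -y end). Loose aluminium nozzle block, 40 by 40 mm, 36 mm high, with a thin fixed steel pin (9 mm, tapering) 28 mm high standing on the middle of its top; about 140 g. Origin at the centre of its underside. Its -x face (20 mm from the origin) is the one that must come flush with the line; it starts turned by at most 20 degrees to the plate. The blocks stand about 72 mm apart along the line.
- block2: Second of the row. Loose aluminium nozzle block, 40 by 40 mm, 36 mm high, with a thin fixed steel pin (9 mm, tapering) 28 mm high standing on the middle of its top; about 140 g. Origin at the centre of its underside. Its -x face (20 mm from the origin) is the one that must come flush with the line; it starts turned by at most 20 degrees to the plate. The blocks stand about 72 mm apart along the line.
- block3: Third of the row. Loose aluminium nozzle block, 40 by 40 mm, 36 mm high, with a thin fixed steel pin (9 mm, tapering) 28 mm high standing on the middle of its top; about 140 g. Origin at the centre of its underside. Its -x face (20 mm from the origin) is the one that must come flush with the line; it starts turned by at most 20 degrees to the plate. The blocks stand about 72 mm apart along the line.
- block4: Fourth of the row (at the plate's +y end). Loose aluminium nozzle block, 40 by 40 mm, 36 mm high, with a thin fixed steel pin (9 mm, tapering) 28 mm high standing on the middle of its top; about 140 g. Origin at the centre of its underside. Its -x face (20 mm from the origin) is the one that must come flush with the line; it starts turned by at most 20 degrees to the plate. The blocks stand about 72 mm apart along the line.
- edge: Loose aluminium angle straightedge, 320 mm long (y), 280 g: a flat foot 36 mm wide (x) and 4 mm thick, with an upright blade 6 mm thick and 24 mm high (from the underside) along its +x side. The blade's flat outer face, 18 mm from the origin in +x, is the pushing face. A black handle stands on the foot. Origin at the centre of the foot's underside.
- edge_grip (a point): Grasp point on the straightedge's handle: an upright black block 22 mm (x) by 30 mm (y) reaching from 4 to 64 mm above the straightedge's underside, centred 6 mm to -x of its origin. This point is in the handle's middle, 46 mm above the underside, above the blade's top. Gripped across its 30 mm, along the straightedge, the fingers stay 24 mm behind the pushing face. Same axes as the straightedge.
- cradle: Fixed black shallow cradle at one side of the plate (left or right), in which the straightedge lies; 64 (x) by 360 (y) mm, floor 6 mm thick, rim rising 6 mm above the floor; inside 56 by 348 mm. Origin at the centre of its underside. At the start the straightedge lies centred in it, with the same axes.
- tray: Bystander: loose open grey screw tray, 110 by 170 by 35 mm, on the side of the plate opposite the cradle; origin at the centre of its underside.
- jar: Bystander: small white closed jar, 52 mm across, 70 mm high, beyond the screw tray; origin at the centre of its underside.
- driver_grip (a point): Bystander: screwdriver about 150 mm long, lying on the bench between the tray and the jar; this point is on its handle.

How it is judged:
By the outcome, as a careful person would: the job done as asked, in the order asked, and still so for the second after the job is handed in, with the robot touching nothing.
It also fails if it takes over 67 s, if anything falls off the work surface, if the arm or the gripper's body presses on something with over 40 N, if the wrist force passes 120 N, or if a joint passes its speed limit or range.

## Working session

There is one attempt and no reset: what is moved stays moved. The work goes in short steps, Python scripts to look and compute and a tool call to move; the robot and the scene stay as the last step left them, time stands still between calls to the robot, and variables do not carry over. Pictures are saved under pics/ and viewed, and the job is handed in when it is done.

Besides the shell and the picture viewer there is one more tool, called as a command line: name --argument value ..., lists and objects as JSON in quotes. step_arm: Moves the arm, as the interface text tells. Its arguments: {"type":"object","properties":{"rows":{"type":"array","items":{"type":"array","items":{"type":"array","items":{"type":"number"}}}},"squeeze":{"type":"number"}},"required":["rows"]}

```bash
mkdir -p pics; ls; python3 - <<'E'
from rig import manip, vision
import cv2
s=manip.sense()
print({k:(v if not hasattr(v,'tolist') else v.tolist()) for k,v in s.items()})
for n in ("scene","top"):
    f=vision.grab_frame(n); cv2.imwrite(f"pics/{n}0.png",f["pixels"][:,:,::-1]); print(n,f["K"],f["rvec"],f["tvec"])
E
```

```text
pics
{'clock': 0.0, 'joint_positions': [-1.331382605344731, 0.13116254104423722, 1.4892811264459465, -3.7426619066956943e-06, 1.5229913231355614, -0.08538670702047887], 'dq': [0.0007744985540434616, -0.0016685797476596728, -0.000632480347309376, 0.00013172242957359693, -0.0013576603000352602, -0.0003693317274415901], 'effort': [-0.00018731890577328159, -55.98353862762451, -49.17608141899109, 0.0767619232647121, 0.035562916891649365, -0.00019471272935334127], 'position': [0.19136342451060387, -0.5680632628397847, 0.2175856122805255], 'orientation': [0.8121325965664459, -0.5834721904594512, -0.000700764063476448, -0.0005979000078654722], 'wrist_force': [-0.3819219497305428, 0.02295168593747561, -0.19024174814032752], 'torque': [-0.04154819936605183, -0.0023009635672065053, 0.05668398929270545], 'width': 0.09314459325430456}
scene [[402.33544687   0.         319.46579294]
 [  0.         402.33544687 200.80626353]
 [  0.           0.           1.        ]] [ 2.05423611  0.70973268 -0.37364633] [-0.44259321 -0.147238    1.39625942]
top [[500.99320233   0.         315.67104618]
 [  0.         500.99320233 199.11519227]
 [  0.           0.           1.        ]] [ 2.14752392 -2.16890954  0.13504236] [-0.01584244  0.57205514  1.17561897]
```

View pics/scene0.png

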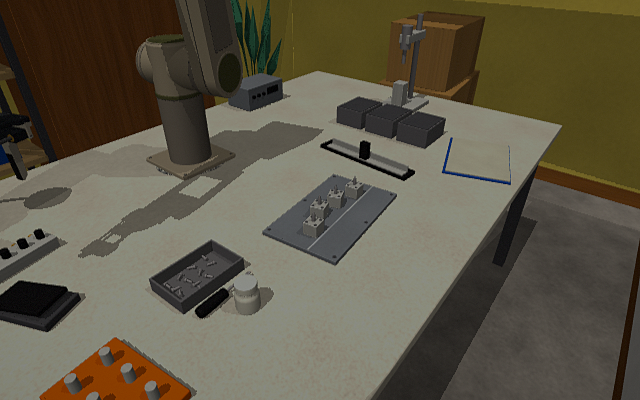

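View pics/top0.png

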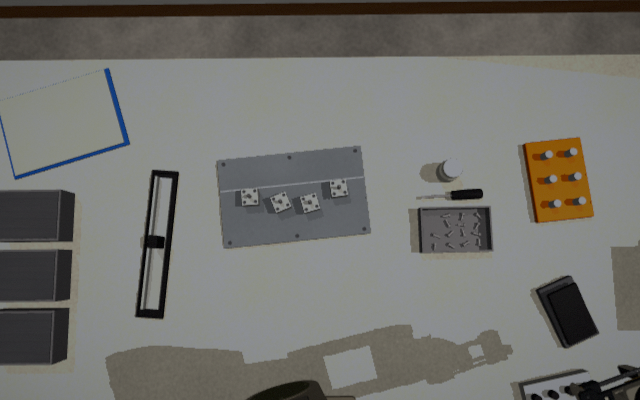

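The top view shows the cradle at about (157,244), the handle at (153,242), the plate spanning (217–370,146–248), and blocks at about (249,197), (280,202), (310,202) and (338,187). I'll zoom in.

```bash
python3 - <<'E'
import cv2
a=cv2.imread("pics/top0.png")
cv2.imwrite("pics/t0plate.png",cv2.resize(a[140:255,210:378],None,fx=4.7,fy=4.7,interpolation=cv2.INTER_CUBIC))
cv2.imwrite("pics/t0cr.png",cv2.resize(a[160:325,120:200],None,fx=3.6,fy=3.6,interpolation=cv2.INTER_CUBIC))
b=cv2.imread("pics/scene0.png")
cv2.imwrite("pics/s0cr.png",cv2.resize(b[125:270,255:425],None,fx=4,fy=4,interpolation=cv2.INTER_CUBIC))
E
```

```text
(no output)
```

View pics/t0plate.png

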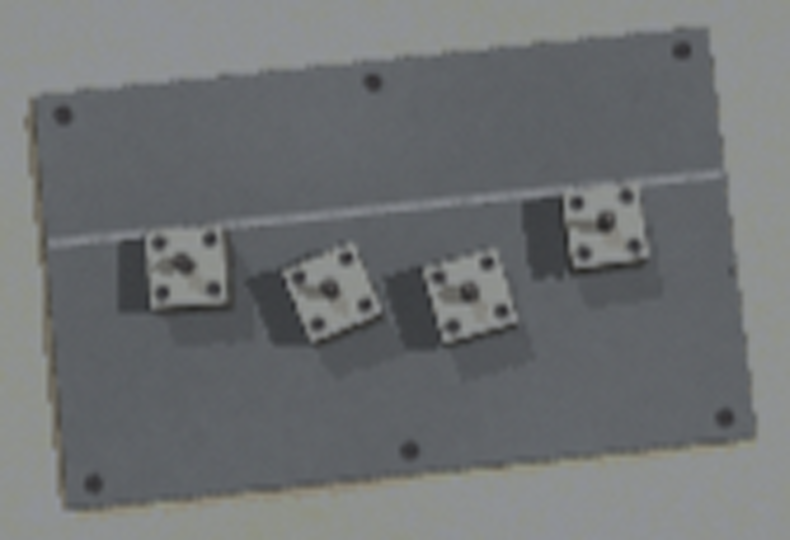

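View pics/t0cr.png

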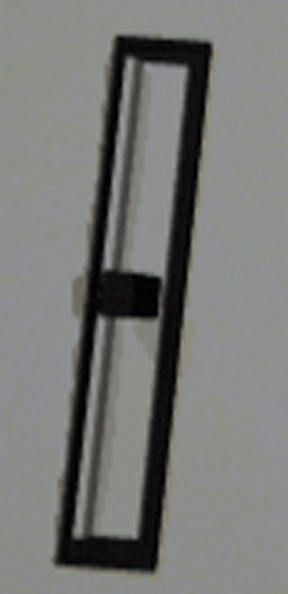

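View pics/s0cr.png

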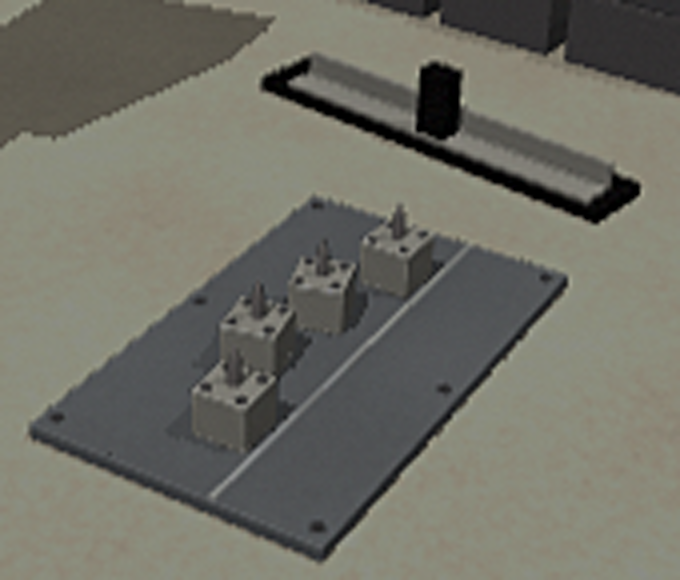

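```bash
cat > h.py <<'E'
import numpy as np, cv2
from scipy.optimize import least_squares
from scipy.spatial.transform import Rotation as R
def cam(f):
    Rm=cv2.Rodrigues(np.array(f["rvec"],float))[0]; return np.array(f["K"]),Rm,np.array(f["tvec"],float).ravel()
def unproj(c,uv,z):
    K,Rm,t=c; d=Rm.T@np.linalg.solve(K,np.array([uv[0],uv[1],1.])); o=-Rm.T@t
    return o+d*(z-o[2])/d[2]
def proj(c,P):
    K,Rm,t=c; q=(Rm@np.atleast_2d(P).T).T+t; q=q@K.T; return q[:,:2]/q[:,2:]
def crop(p,s,off): return (np.array(p,float)+.5)/s-.5+np.array(off)
def fit(m,w):  # 2D rigid: model->world
    m=np.array(m,float);w=np.array(w)[:,:2]
    f=lambda p: (m@np.array([[np.cos(p[2]),np.sin(p[2])],[-np.sin(p[2]),np.cos(p[2])]])+p[:2]-w).ravel()
    best=min((least_squares(f,[*w.mean(0),a]) for a in (0,1.57,3.1,-1.57)),key=lambda r:r.cost)
    return best.x,f(best.x).reshape(-1,2)*1e3
E
python3 - <<'E'
from h import *
from rig import vision
np.set_printoptions(precision=4,suppress=True)
T=cam(vision.grab_frame("top"));S=cam(vision.grab_frame("scene"))
print("cams",-T[1].T@T[2],-S[1].T@S[2])
def go(name,c,pts,s,off,z,m):
    w=[unproj(c,crop(p,s,off),z) for p in pts]
    x,r=fit(m,w); print(name,x[:2],np.degrees(x[2]),"res mm",r.ravel().round(1))
pm=[(.11,.18),(.11,-.18),(-.11,-.18),(-.11,.18)]
go("plate top",T,[(35,97),(708,30),(755,437),(68,508)],4.7,(210,140),.012,pm)
go("line top",T,[(50,243),(727,175)],4.7,(210,140),.012,[(0,.178),(0,-.178)])
go("plate sc",S,[(568,277),(323,550),(30,430),(316,197)],4,(255,125),.012,pm)
cm=[(-.032,-.18),(.032,-.18),(.032,.18),(-.032,.18)]
# edge +x ~ world +y (left), +y ~ world -x (image bottom)
go("cradle top",T,[(212,43),(117,36),(56,563),(155,570)],3.6,(120,160),.012,cm)
go("handle top",T,[(133,272),(100,270),(97,316),(131,318)],3.6,(120,160),.070,[(-.011,-.015),(.011,-.015),(.011,.015),(-.011,.015)])
bm=[(.02,.02),(.02,-.02),(-.02,-.02),(-.02,.02)]
B={4:[(147,232),(226,227),(230,307),(151,309)],3:[(283,274),(353,243),(383,313),(315,343)],2:[(421,266),(499,248),(519,322),(444,344)],1:[(562,190),(637,182),(650,260),(574,271)]}
for k in (1,2,3,4): go(f"block{k}",T,B[k],4.7,(210,140),.048,bm)
E
```

```text
cams [ 0.4226 -0.0191  1.2372] [ 1.1125 -0.7175  0.644 ]
plate top [0.5827 0.0343] 5.282004764353559 res mm [ 1.   0.8  1.4 -0.6 -1.3 -1.  -1.2  0.8]
line top [0.6129 0.0356] 5.24089307105588 res mm [ 0.1 -0.9 -0.1  0.9]
plate sc [0.5872 0.0325] 5.659405306088972 res mm [ 0.9  1.7  2.6 -1.7 -2.2  0.9 -1.2 -0.8]
cradle top [0.472  0.3656] 85.24000033506806 res mm [ 1.8  0.8  1.6 -1.  -1.7 -1.  -1.8  1.2]
handle top [0.4726 0.3605] 87.71493543713704 res mm [ 0.5 -0.6 -0.1  0.1 -0.5  0.3  0.1  0.2]
block1 [ 0.5976 -0.0765] 7.337827853664318 res mm [-1.4  0.3 -0.  -0.9  0.6 -0.1  0.8  0.8]
block2 [ 0.5626 -0.0073] 14.693485236843026 res mm [-0.8 -0.8  0.5  0.3 -0.2 -0.   0.5  0.5]
block3 [0.5642 0.0625] 23.62299908730497 res mm [ 0.2  0.6  0.7 -0.3  0.1 -1.2 -1.   0.9]
block4 [0.5775 0.1363] 2.624427011312383 res mm [-0.  -0.4 -0.4 -0.1  0.8  0.3 -0.4  0.1]
```

```bash
cat >> h.py <<'E'
def to(pos,yawdeg):
    """remaining move to a tool-down target with tool x at world yaw; prints shift in tool axes (cm), turn rotvec (deg)"""
    from rig import manip
    s=manip.sense(); Rm=R.from_quat(s["orientation"]); p=np.array(s["position"])
    c,sn=np.cos(np.radians(yawdeg)),np.sin(np.radians(yawdeg))
    Rt=R.from_matrix(np.array([[c,sn,0],[sn,-c,0],[0,0,-1.]]))
    x=Rm.as_matrix()[:,0]
    print("t",round(float(s["clock"]),2),"pos",p.round(4),"yaw",np.degrees(np.arctan2(x[1],x[0])).round(2),"w",round(float(s["width"]),4),"F",np.array(s["wrist_force"]).round(1))
    print("shift now-axes cm",(Rm.inv().apply(np.array(pos)-p)*100).round(2),"in target axes",(Rt.inv().apply(np.array(pos)-p)*100).round(2),"turn",np.degrees((Rm.inv()*Rt).as_rotvec()).round(2))
E
python3 -c "
from h import *
to([.53,.0,.22],-4.76); to([.472,.36,.22],-4.76)"
```

```text
t 0.2 pos [ 0.1914 -0.5683  0.218 ] yaw -71.39 w 0.0927 F [ 0.8 -0.6 -0.5]
shift now-axes cm [-43.05 -50.22  -0.15] in target axes [ 29.03 -59.44  -0.2 ] turn [-4.000e-02  5.000e-02 -6.663e+01]
t 0.2 pos [ 0.1914 -0.5683  0.218 ] yaw -71.39 w 0.0927 F [ 0.8 -0.6 -0.5]
shift now-axes cm [-79.02 -56.21  -0.11] in target axes [ 20.26 -94.84  -0.2 ] turn [-4.000e-02  5.000e-02 -6.663e+01]
```

step_arm --rows '[[[0,0,0,-2.87,-3.35,0,1],[0,0,0,-2.87,-3.35,0,1],[0,0,0,-2.87,-3.35,0,1],[0,0,0,-2.87,-3.35,0,1],[0,0,0,-2.87,-3.35,0,1]]]'

```text
clock: 0.7
position: [0.3049, -0.3775, 0.2185]
orientation: [0.812, -0.584, -0.0, -0.0]
wrist_force: [1.7, -0.2, 0.5]
width: 0.093
```

step_arm --rows '[[[0,0,0,-2.87,-3.35,0,1],[0,0,0,-2.87,-3.35,0,1],[0,0,0,-2.87,-3.35,0,1],[0,0,0,-2.87,-3.35,0,1],[0,0,0,-2.87,-3.35,0,1]]]'

```text
clock: 1.2
position: [0.4179, -0.188, 0.2187]
orientation: [0.812, -0.584, 0.0, -0.0]
wrist_force: [1.1, -0.8, -0.6]
width: 0.0932
```

step_arm --rows '[[[0,0,0,-2.87,-3.35,0,1],[0,0,0,-2.87,-3.35,0,1],[0,0,0,-2.87,-3.35,0,1],[0,0,0,-2.87,-3.35,0,1],[0,0,0,-2.87,-3.35,0,1]]]'

```text
clock: 1.7
position: [0.5309, 0.0016, 0.2186]
orientation: [0.812, -0.583, 0.0, 0.0]
wrist_force: [-0.2, 0.3, 0.6]
width: 0.093
```

step_arm --rows '[[[0,0,-8.3,0,0,0,1],[0,0,-8.3,0,0,0,1],[0,0,-8.3,0,0,0,1],[0,0,-8.3,0,0,0,1],[0,0,-8.3,0,0,0,1]]]'

```text
clock: 2.2
position: [0.5302, -0.0002, 0.2184]
orientation: [0.967, -0.255, -0.0, 0.0]
wrist_force: [-0.3, -0.7, 0.6]
width: 0.093
```

step_arm --rows '[[[0,0,-8.3,0,0,0,1],[0,0,-8.3,0,0,0,1],[0,0,-8.5,0,0,0,1],[0,0,0,0,0,0,1]]]'

```text
clock: 2.6
position: [0.5302, -0.0003, 0.2184]
orientation: [0.999, -0.041, -0.0, -0.0]
wrist_force: [0.2, 0.4, -0.1]
width: 0.0929
```

```bash
python3 -c "
from h import *
to([.472,.36,.12],-4.76)"
```

```text
t 2.6 pos [ 5.302e-01 -3.000e-04  2.184e-01] yaw -4.65 w 0.0929 F [ 0.2  0.4 -0.1]
shift now-axes cm [ -8.71 -35.44   9.85] in target axes [ -8.79 -35.42   9.84] turn [-0.    0.03  0.11]
```

step_arm --rows '[[[0,0,0,-0.87,-3.54,0,1],[0,0,0,-0.87,-3.54,0,1],[0,0,0,-0.87,-3.54,0,1],[0,0,0,-0.87,-3.54,0,1],[0,0,0,-0.87,-3.54,0,1]]]'

```text
clock: 3.1
position: [0.5013, 0.1811, 0.2186]
orientation: [0.999, -0.045, 0.0, -0.0]
wrist_force: [0.3, 0.1, 0.4]
width: 0.0931
```

step_arm --rows '[[[0,0,0,-0.87,-3.54,0,1],[0,0,0,-0.87,-3.54,1,1],[0,0,0,-0.87,-3.54,2,1],[0,0,0,-0.87,-3.54,2,1],[0,0,0,-0.87,-3.54,2,1]]]'

```text
clock: 3.6
position: [0.4728, 0.3613, 0.148]
orientation: [0.999, -0.044, 0.0, -0.0]
wrist_force: [0.7, 0.1, 0.8]
width: 0.0932
```

step_arm --rows '[[[0,0,0.1,0,0,2.8,1],[0,0,0,0,0,0,1],[0,0,0,0,0,0,1]]]'

```text
clock: 3.9
position: [0.4727, 0.3592, 0.1203]
orientation: [0.999, -0.044, -0.001, 0.001]
wrist_force: [0.5, -0.2, -0.2]
width: 0.0927
```

```bash
python3 -c "
from h import *
from rig import vision
for n,(x0,x1,y0,y1,k) in dict(top=(110,220,160,330,3.5),scene=(290,450,60,220,3.7)).items():
    f=vision.grab_frame(n); cv2.imwrite(f'pics/{n}1.png',cv2.resize(f['pixels'][y0:y1,x0:x1,::-1],None,fx=k,fy=k,interpolation=cv2.INTER_CUBIC))
to([.472,.36,.033],-4.76)"
```

```text
t 4.0 pos [0.4743 0.3596 0.1225] yaw -5.03 w 0.093 F [ 0.1  0.6 -0.1]
shift now-axes cm [-0.25 -0.01  8.95] in target axes [-0.24 -0.02  8.95] turn [-0.07 -0.11 -0.27]
```

View pics/scene1.png

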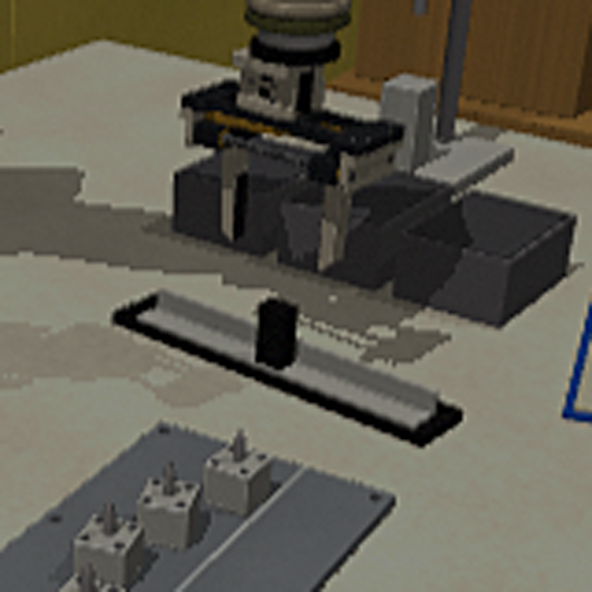

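View pics/top1.png

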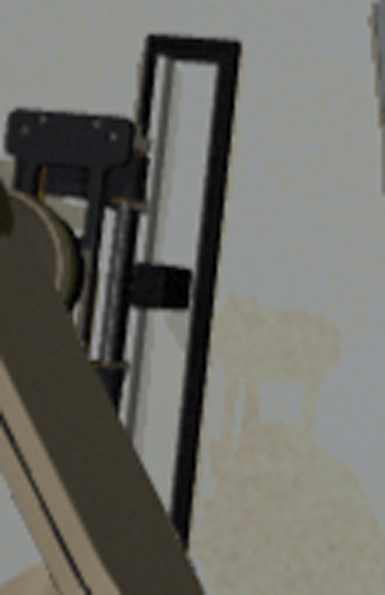

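```bash
python3 -c "
from h import *
from rig import vision
S=cam(vision.grab_frame('scene'));T=cam(vision.grab_frame('top'))
d=np.array([np.cos(np.radians(-4.8)),np.sin(np.radians(-4.8)),0])*.0465
p=np.array([.4743,.3596,.1225])
print(proj(S,[p-d,p+d,[.472,.36,.070]]))
print(proj(T,[p-d,p+d,[.472,.36,.070]]))
to([.472,.36,.033],-4.76)"
```

```text
[[354.97830037 123.62803508]
 [377.58226971 131.32779837]
 [364.43254144 141.79233176]]
[[141.97593903 260.6391151 ]
 [146.82892166 218.74795716]
 [151.86106008 241.55476749]]
t 4.1 pos [0.4746 0.3597 0.1228] yaw -5.01 w 0.0929 F [ 0.2  0.7 -0.4]
shift now-axes cm [-0.28  0.01  8.98] in target axes [-0.26 -0.01  8.98] turn [-0.1  -0.14 -0.25]
```

step_arm --rows '[[[0,0,-0.2,-0.2,0,3,1],[0,0,0,0,0,3,1],[0,0,0,0,0,2,1],[0,0,0,0,0,0.6,1],[0,0,0,0,0,0,1]]]'

```text
clock: 4.6
position: [0.4713, 0.3595, 0.0347]
orientation: [0.999, -0.041, -0.0, 0.0]
wrist_force: [-0.2, 0.6, 0.7]
width: 0.093
```

```bash
python3 -c "
from h import *
to([.472,.36,.033],-4.76)"
```

```text
t 4.6 pos [0.4713 0.3595 0.0347] yaw -4.74 w 0.093 F [-0.2  0.6  0.7]
shift now-axes cm [ 0.07 -0.06  0.17] in target axes [ 0.07 -0.06  0.17] turn [0.02 0.03 0.02]
```

Well aligned. Closing.

step_arm --rows '[[[0,0,0,0,0,0.15,0],[0,0,0,0,0,0,0],[0,0,0,0,0,0,0],[0,0,0,0,0,0,0],[0,0,0,0,0,0,0]]]' --squeeze 45

```text
clock: 5.1
position: [0.4714, 0.3601, 0.0336]
orientation: [0.999, -0.041, 0.0, -0.0]
wrist_force: [-0.6, -0.6, 0.2]
width: 0.0576
```

step_arm --rows '[[[0,0,0,0,0,0,0],[0,0,0,0,0,0,0],[0,0,0,0,0,0,0]]]'

```text
clock: 5.4
position: [0.4714, 0.3599, 0.0331]
orientation: [0.999, -0.041, 0.0, 0.0]
wrist_force: [1.0, -0.6, -0.4]
width: 0.0338
```

```bash
python3 -c "
from h import *
to([.472,.36,.033],-4.76)"
```

```text
t 5.4 pos [0.4714 0.3599 0.0331] yaw -4.69 w 0.0338 F [ 1.  -0.6 -0.4]
shift now-axes cm [ 0.06 -0.02  0.01] in target axes [ 0.06 -0.02  0.01] turn [-0.   -0.02  0.07]
```

step_arm --rows '[[[0,0,0,0,0,0,0],[0,0,0,0,0,0,0],[0,0,0,0,0,0,0]]]'

```text
clock: 5.7
position: [0.4713, 0.3599, 0.0331]
orientation: [0.999, -0.041, 0.0, 0.0]
wrist_force: [2.3, 0.1, -1.1]
width: 0.0296
```

step_arm --rows '[[[0,0,0,0,0,-0.5,0],[0,0,0,0,0,-1,0],[0,0,0,0,0,-2,0],[0,0,0,0,0,-3,0],[0,0,0,0,0,-3,0]]]'

```text
clock: 6.2
position: [0.4706, 0.3597, 0.1293]
orientation: [0.999, -0.041, -0.001, 0.0]
wrist_force: [-0.6, -0.6, -3.4]
width: 0.03
```

```bash
python3 -c "
from h import *
# target: blade face 14mm behind the rearmost near face
a=np.radians(5.25); ux=np.array([np.cos(a),np.sin(a)]); uy=np.array([-np.sin(a),np.cos(a)])
O=np.array([.6127,.0357])
B={1:(.5976,-.0765,7.3),2:(.5626,-.0073,14.7),3:(.5642,.0625,23.6),4:(.5775,.1363,2.6)}
for k,(x,y,t) in B.items():
    d=np.array([x,y])-O; ph=np.radians(t-5.25); print(k,(d@ux*1e3).round(1),(d@uy*1e3).round(1),'rear',(d@ux*1e3-20*(np.cos(ph)+abs(np.sin(ph)))).round(1))
f=-.095
p=O+ux*(f-.024); print('above start',p)
to([p[0],p[1],.14],-84.75)
"
```

```text
1 -25.3 -110.3 rear -46.0
2 -53.8 -38.2 rear -76.8
3 -45.8 31.1 rear -71.1
4 -25.8 103.4 rear -46.8
above start [0.49419921 0.02481131]
t 6.2 pos [0.4706 0.3597 0.1293] yaw -4.68 w 0.03 F [-0.6 -0.6 -3.4]
shift now-axes cm [ 5.09 33.18 -1.06] in target axes [33.56  0.71 -1.07] turn [7.000e-02 2.000e-02 8.007e+01]
```

step_arm --rows '[[[0,0,0,0.4,2.2,-0.6,0],[0,0,0,0.5,3.4,-0.5,0],[0,0,0,0.5,3.4,0,0],[0,0,0,0.5,3.4,0,0],[0,0,0,0.5,3.4,0,0]]]'

```text
clock: 6.7
position: [0.4821, 0.1993, 0.14]
orientation: [0.999, -0.041, 0.0, -0.0]
wrist_force: [0.5, 0.0, -2.8]
width: 0.0299
```

step_arm --rows '[[[0,0,0,0.5,3.4,0,0],[0,0,0,0.5,3.4,0,0],[0,0,0,0.5,3.4,0,0],[0,0,0,0.6,3.4,0,0],[0,0,0,0.6,3.8,0,0]]]'

```text
clock: 7.2
position: [0.4949, 0.0239, 0.14]
orientation: [0.999, -0.041, 0.0, -0.0]
wrist_force: [1.2, -0.1, -4.0]
width: 0.0299
```

step_arm --rows '[[[0,0,5,0,0,0,0],[0,0,7,0,0,0,0],[0,0,7.5,0,0,0,0],[0,0,7.5,0,0,0,0],[0,0,7.5,0,0,0,0]]]'

```text
clock: 7.7
position: [0.4948, 0.0249, 0.1398]
orientation: [0.941, -0.338, 0.0, -0.0]
wrist_force: [-0.1, -0.6, -2.7]
width: 0.0299
```

step_arm --rows '[[[0,0,7.5,0,0,0,0],[0,0,7.5,0,0,0,0],[0,0,7.5,0,0,0,0],[0,0,7.5,0,0,0,0],[0,0,7.5,0,0,0,0]]]'

```text
clock: 8.2
position: [0.4948, 0.025, 0.1399]
orientation: [0.783, -0.622, 0.0, -0.0]
wrist_force: [-0.2, 0.1, -3.2]
width: 0.03
```

step_arm --rows '[[[0,0,5,0,0,0,0],[0,0,3,0,0,0,0],[0,0,0,0,0,0,0]]]'

```text
clock: 8.5
position: [0.4949, 0.025, 0.1398]
orientation: [0.739, -0.674, 0.0, -0.0]
wrist_force: [0.3, 0.4, -2.4]
width: 0.0297
```

```bash
python3 -c "
from h import *
from rig import vision
to([.4942,.0248,.041],-84.75)
for n in ('top','scene'):
    f=vision.grab_frame(n); cv2.imwrite(f'pics/{n}2.png',f['pixels'][:,:,::-1])
a=cv2.imread('pics/scene2.png'); cv2.imwrite('pics/s2c.png',cv2.resize(a[90:280,200:420],None,fx=3.1,fy=3.1,interpolation=cv2.INTER_CUBIC))
"
```

```text
t 8.5 pos [0.4949 0.025  0.1398] yaw -84.73 w 0.0297 F [ 0.3  0.4 -2.4]
shift now-axes cm [0.01 0.07 9.88] in target axes [0.01 0.07 9.88] turn [-0.02  0.    0.02]
```

View pics/s2c.png

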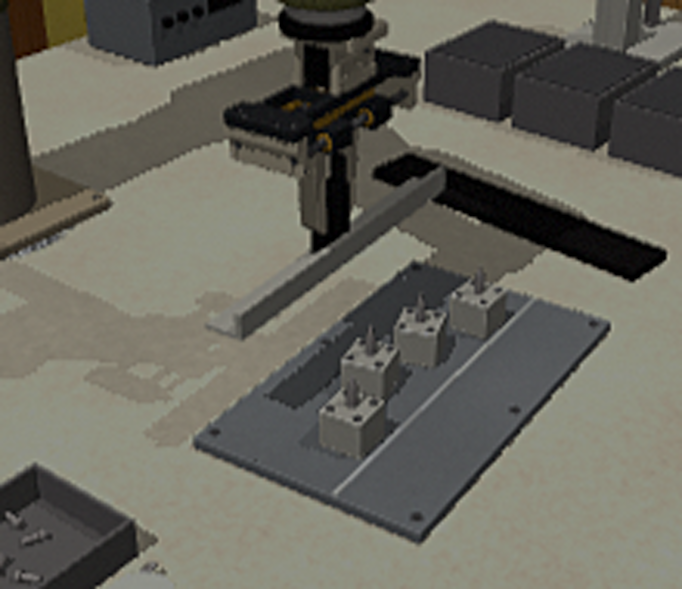

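View pics/top2.png

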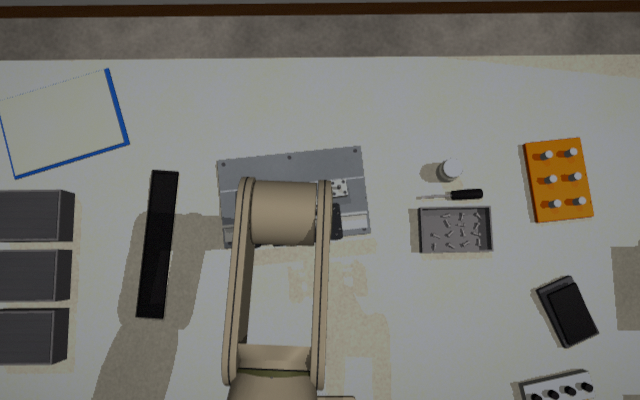

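step_arm --rows '[[[0,0,0,0,0,2,0],[0,0,0,0,0,3,0],[0,0,0,0,0,3,0],[0,0,0,0,0,1.2,0],[0,0,0,0,0,0.5,0]]]'

```text
clock: 9.1
position: [0.4937, 0.025, 0.0409]
orientation: [0.739, -0.673, -0.001, 0.001]
wrist_force: [-0.9, -0.7, -2.8]
width: 0.0298
```

```bash
python3 -c "
from h import *
from rig import vision
for n in ('top','scene'):
    f=vision.grab_frame(n); cv2.imwrite(f'pics/{n}3.png',f['pixels'][:,:,::-1])
a=cv2.imread('pics/scene3.png'); cv2.imwrite('pics/s3c.png',cv2.resize(a[150:270,250:400],None,fx=5,fy=5,interpolation=cv2.INTER_CUBIC))
a=cv2.imread('pics/top3.png'); cv2.imwrite('pics/t3c.png',cv2.resize(a[140:255,210:378],None,fx=4.7,fy=4.7,interpolation=cv2.INTER_CUBIC))
to([.4942,.0248,.041],-84.75)
"
```

```text
t 9.2 pos [0.495  0.0249 0.0424] yaw -84.66 w 0.0299 F [-0.3  0.4 -1.4]
shift now-axes cm [-0.    0.08  0.14] in target axes [-0.    0.08  0.14] turn [0.02 0.   0.09]
```

View pics/s3c.png

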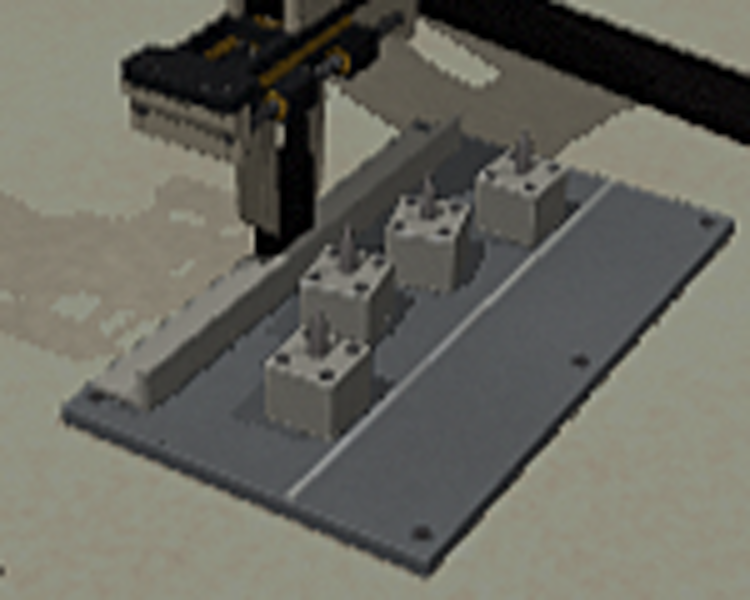

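View pics/t3c.png

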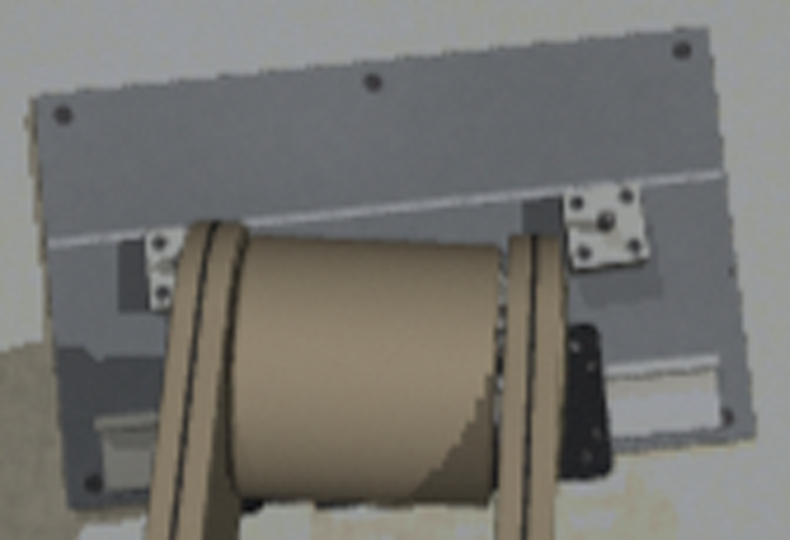

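```bash
python3 -c "
from h import *
from rig import vision,manip
T=cam(vision.grab_frame('top'))
a=np.radians(5.25); ux=np.array([np.cos(a),np.sin(a)]); uy=np.array([-np.sin(a),np.cos(a)])
O=np.array([.6127,.0357])
for p in [(97,417),(718,356)]:
    d=unproj(T,crop(p,4.7,(210,140)),.0393)[:2]-O; print(d@ux*1e3,d@uy*1e3)
d=np.array(manip.sense()['position'])[:2]-O; print('tcp',d@ux*1e3,d@uy*1e3, 'face expected',d@ux*1e3+24)
"
```

```text
-95.72226140007872 157.22740827889766
-96.79202263329661 -160.7028678481361
tcp -117.47130202840371 -0.10899371931921624 face expected -93.47130202840371
```

step_arm --rows '[[[0,0,0,0,-0.3,0.1,0],[0,0,0,0,-0.4,0,0],[0,0,0,0,-0.4,0,0],[0,0,0,0,-0.3,0,0],[0,0,0,0,-0.3,0,0]]]'

```text
clock: 9.75
position: [0.5123, 0.0265, 0.0413]
orientation: [0.739, -0.674, 0.0, -0.0]
wrist_force: [-0.4, -0.6, -2.4]
width: 0.0297
```

step_arm --rows '[[[0,0,0,0,-0.3,0,0],[0,0,0,0,-0.3,0,0],[0,0,0,0,-0.3,0,0],[0,0,0,0,-0.3,0,0],[0,0,0,0,-0.3,0,0]]]'

```text
clock: 10.25
position: [0.5266, 0.0279, 0.0409]
orientation: [0.739, -0.674, -0.0, 0.0]
wrist_force: [-2.4, -0.1, -2.8]
width: 0.0298
```

step_arm --rows '[[[0,0,0,0,-0.3,0,0],[0,0,0,0,-0.3,0,0],[0,0,0,0,-0.3,0,0],[0,0,0,0,-0.3,0,0],[0,0,0,0,-0.3,0,0]]]'

```text
clock: 10.75
position: [0.5419, 0.0292, 0.0411]
orientation: [0.739, -0.674, -0.0, 0.0]
wrist_force: [-1.6, -0.4, -2.4]
width: 0.0296
```

```bash
cat > st.py <<'E'
from h import *
from rig import vision,manip
import sys
k=sys.argv[1]
for n in ('top','scene'):
    f=vision.grab_frame(n); cv2.imwrite(f'pics/{n}{k}.png',f['pixels'][:,:,::-1])
a=cv2.imread(f'pics/scene{k}.png'); cv2.imwrite(f'pics/s{k}c.png',cv2.resize(a[150:270,250:400],None,fx=5,fy=5,interpolation=cv2.INTER_CUBIC))
a=cv2.imread(f'pics/top{k}.png'); cv2.imwrite(f'pics/t{k}c.png',cv2.resize(a[140:255,210:378],None,fx=4.7,fy=4.7,interpolation=cv2.INTER_CUBIC))
a=np.radians(5.25); ux=np.array([np.cos(a),np.sin(a)]); uy=np.array([-np.sin(a),np.cos(a)])
O=np.array([.6127,.0357])
d=np.array(manip.sense()['position'])[:2]-O; print('tcp',d@ux*1e3,d@uy*1e3, 'face expected',d@ux*1e3+24)
to([.4942,.0248,.041],-84.75)
E
python3 st.py 4
```

```text
tcp -70.6156614003165 -0.07540524501101724 face expected -46.6156614003165
t 10.85 pos [0.5424 0.0292 0.0413] yaw -84.69 w 0.0294 F [ 0.2 -0.  -2.8]
shift now-axes cm [-0.01  4.84  0.03] in target axes [-0.01  4.84  0.03] turn [-0.05 -0.01  0.06]
```

View pics/s4c.png

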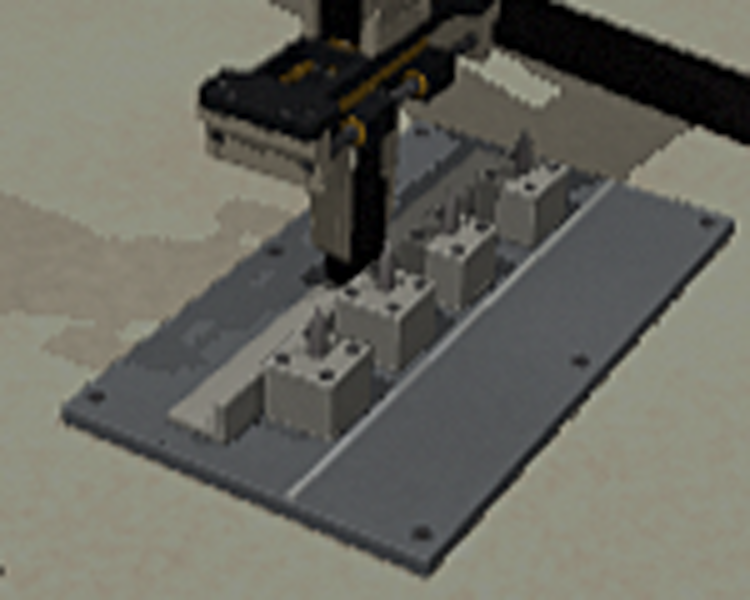

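step_arm --rows '[[[0,0,0,0,-0.2,0,0],[0,0,0,0,-0.3,0,0],[0,0,0,0,-0.3,0,0],[0,0,0,0,-0.3,0,0],[0,0,0,0,-0.3,0,0]]]'

```text
clock: 11.35
position: [0.5549, 0.0304, 0.0411]
orientation: [0.739, -0.674, -0.001, 0.001]
wrist_force: [-8.0, -0.9, 1.2]
width: 0.0299
```

step_arm --rows '[[[0,0,0,0,-0.3,0,0],[0,0,0,0,-0.3,0,0],[0,0,0,0,-0.3,0,0],[0,0,0,0,-0.3,0,0],[0,0,0,0,-0.3,0,0]]]'

```text
clock: 11.85
position: [0.5698, 0.0318, 0.0411]
orientation: [0.739, -0.674, -0.001, 0.001]
wrist_force: [-6.5, -0.3, 2.1]
width: 0.0294
```

step_arm --rows '[[[0,0,0,0,-0.3,0,0],[0,0,0,0,-0.3,0,0],[0,0,0,0,-0.2,0,0],[0,0,0,0,0,0,0]]]'

```text
clock: 12.25
position: [0.5783, 0.0326, 0.0411]
orientation: [0.739, -0.674, -0.0, 0.0]
wrist_force: [-4.5, -1.1, 0.9]
width: 0.0298
```

```bash
python3 st.py 5
```

```text
tcp -34.55360276085402 0.006018095380222752 face expected -10.55360276085402
t 12.35 pos [0.5783 0.0325 0.0411] yaw -84.69 w 0.0297 F [-4.4 -0.7 -0.1]
shift now-axes cm [-0.01  8.44  0.01] in target axes [0.   8.44 0.01] turn [ 0.04 -0.    0.06]
```

View pics/s5c.png

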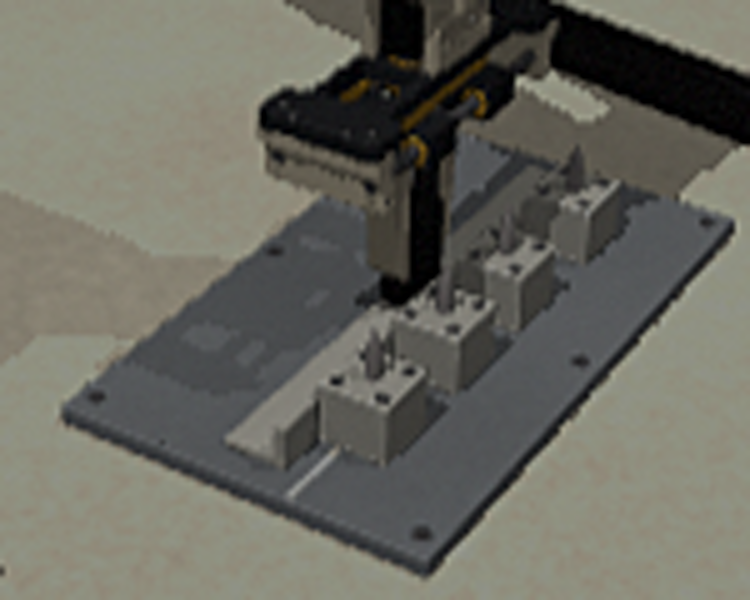

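View pics/t5c.png

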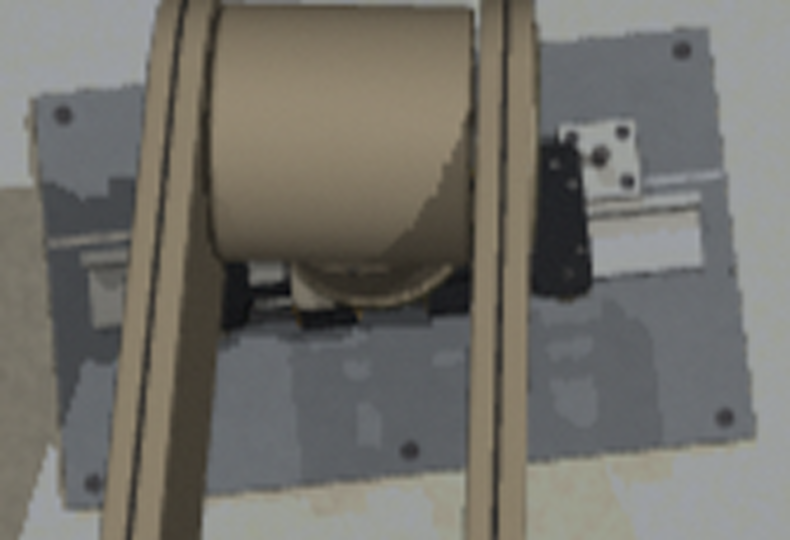

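```bash
cat > zz.py <<'E'
from h import *
import sys
k=sys.argv[1]
a=cv2.imread(f'pics/top{k}.png')
r=cv2.resize(a[160:205,328:373],None,fx=13,fy=13,interpolation=cv2.INTER_CUBIC)
cv2.imwrite(f'pics/zr{k}.png',r)
l=cv2.resize(a[170:215,215:250],None,fx=13,fy=13,interpolation=cv2.INTER_CUBIC)
cv2.imwrite(f'pics/zl{k}.png',l)
E
python3 zz.py 5
```

```text
(no output)
```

View pics/zr5.png

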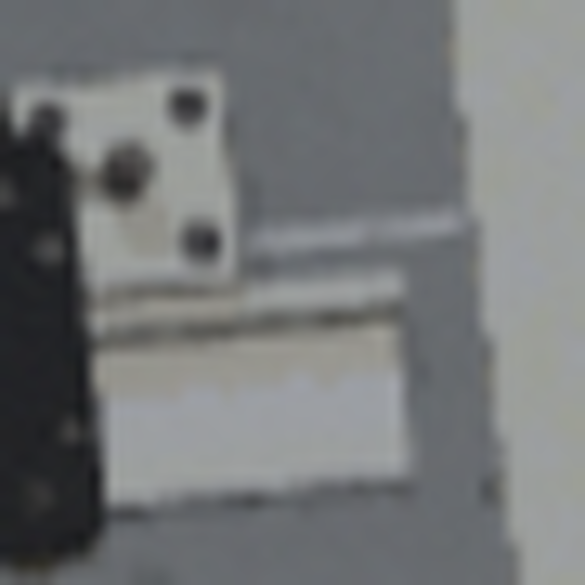

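View pics/zl5.png

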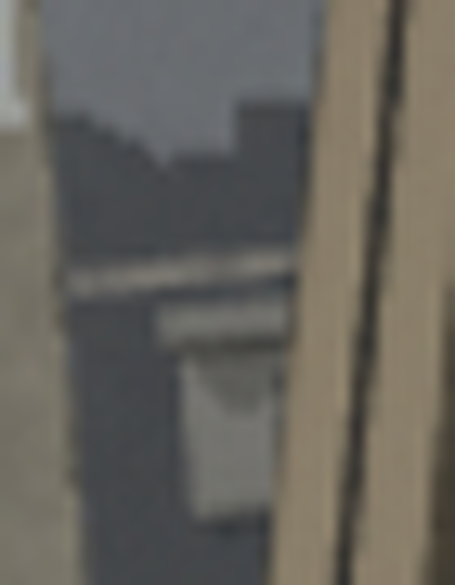

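```bash
cat > face.py <<'E'
from h import *
from rig import vision,manip
def dist(lpts,bpts,zb,T):
    L=np.array([unproj(T,p,.012)[:2] for p in lpts]); c=L.mean(0); u=np.linalg.svd(L-c)[2][0]; u=u*np.sign(u[1]) ; n=np.array([u[1],-u[0]])
    print("line ang",np.degrees(np.arctan2(-u[0],u[1])).round(2),"x at y=.0357",(c+u*(.0357-c[1])/u[1])[0].round(4))
    for p in bpts:
        d=unproj(T,p,zb)[:2]-c; print("face",(d@n*1e3).round(2),"along",(d@u*1e3).round(1))
E
python3 - <<'E'
from face import *
T=cam(vision.grab_frame('top'))
r=lambda p:crop(p,13,(328,160)); l=lambda p:crop(p,13,(215,170))
dist([r((260,240)),r((460,219)),l((75,284)),l((295,262))],[r((245,288)),r((400,272)),l((160,310)),l((285,297))],.038,T)
E
```

```text
line ang 5.53 x at y=.0357 0.6135
face -12.83 along -132.0
face -12.9 along -161.1
face -10.58 along 158.3
face -10.61 along 135.0
```

```bash
python3 - <<'E'
from face import *
T=cam(vision.grab_frame('top'))
g=cv2.imread('pics/top0.png').astype(float).mean(2)
pts=[]
for x in range(222,364):
    yc=190.9+(x-219.7)*(-14.47/144)   # approx
    ys=np.arange(int(yc)-4,int(yc)+6); v=g[ys,x]; v0=np.median(v); w=np.clip(v-v0-6,0,None)
    if w.sum()<15 or w.max()>60 or np.argmax(w) in(0,9): continue
    pts.append((x,(w*ys).sum()/w.sum()))
pts=np.array(pts)
for _ in range(4):
    c=np.polyfit(pts[:,0],pts[:,1],1); r=pts[:,1]-np.polyval(c,pts[:,0]); pts=pts[abs(r)<max(.15,2*r.std())]
print(len(pts),c,r.std(), pts[0],pts[-1])
W=np.array([unproj(T,(x,np.polyval(c,x)),.012) for x in (225,360)])
d=W[0]-W[1]; print("line ang",np.degrees(np.arctan2(-d[0],d[1])),"x at .0357",np.interp(.0357,W[::-1,1],W[::-1,0]))
np.save('line.npy',c)
# blade front edge in top5 : dark->bright step going down, right end columns & left end
for k in (3,5):
  g=cv2.imread(f'pics/top{k}.png').astype(float).mean(2)
  for (xa,xb,ya,yb) in ([(346,358,210,222),(232,238,224,232)] if k==3 else [(347,357,178,184.),(229,236,191,197)]):
    for x in range(xa,xb):
        col=g[int(ya)-3:int(yb)+6,x]; print(k,x,int(ya)-3,col.astype(int).tolist()) if x in(xa+1,xb-2) else 0
E
```

```text
102 [-1.03545147e-01  2.14083633e+02] 0.08323425626367019 [222.         191.23529412] [362.         176.55970149]
line ang 5.419378264974389 x at .0357 0.6134937845335224
3 347 207 [106, 106, 106, 105, 107, 107, 107, 107, 106, 121, 146, 147, 121, 118, 143, 146, 145, 149, 154, 155, 155]
3 356 207 [107, 105, 106, 107, 106, 107, 106, 105, 115, 139, 154, 137, 117, 143, 147, 148, 149, 154, 155, 155, 154]
3 233 221 [70, 69, 68, 69, 69, 69, 70, 86, 107, 97, 81, 86, 92, 100, 110, 110, 110]
3 236 221 [67, 69, 69, 69, 70, 69, 73, 91, 107, 95, 75, 89, 90, 90, 99, 111, 110]
5 348 175 [105, 105, 122, 138, 115, 94, 114, 148, 141, 99, 105, 145, 147, 148, 152]
5 355 175 [107, 117, 140, 135, 107, 118, 143, 157, 131, 90, 132, 146, 150, 153, 159]
5 230 188 [72, 87, 106, 101, 73, 88, 111, 102, 77, 77, 95, 103, 115, 114, 113]
5 234 188 [72, 98, 117, 89, 79, 99, 111, 94, 66, 83, 91, 92, 91, 99, 114]
```

```bash
cat > d2.py <<'E'
from face import *
c=np.load('line.npy')
def d2(b,zb):
    T=cam(vision.grab_frame('top'))
    dist([(x,np.polyval(c,x)) for x in (225,290,360)],b,zb,T)
E
python3 - <<'E'
from d2 import *
d2([(355,180.48),(348,181.4),(230,193.1),(234,192.6)],.038)
d2([(347,216.2+.1),(356,215.6),(233,228.2),(236,228.0)],.0393)
E
```

```text
line ang 5.42 x at y=.0357 0.6135
face -11.84 along -154.1
face -12.31 along -136.9
face -11.03 along 149.7
face -10.82 along 140.0
line ang 5.42 x at y=.0357 0.6135
face -96.48 along -124.9
face -97.06 along -146.6
face -96.43 along 149.5
face -96.7 along 142.3
```

step_arm --rows '[[[0,0,-0.15,0,-0.2,0,0],[0,0,0,0,-0.3,0,0],[0,0,0,0,-0.3,0,0],[0,0,0,0,-0.2,0,0],[0,0,0,0,-0.1,0,0]]]'

```text
clock: 13.05
position: [0.5893, 0.0337, 0.041]
orientation: [0.74, -0.673, -0.0, 0.0]
wrist_force: [-5.9, -1.3, 0.4]
width: 0.0293
```

step_arm --rows '[[[0,0,0,0,0,0,0],[0,0,0,0,0,0,0]]]'

```text
clock: 13.25
position: [0.5894, 0.0337, 0.041]
orientation: [0.74, -0.673, -0.0, -0.0]
wrist_force: [-3.0, -0.2, -3.0]
width: 0.0296
```

```bash
python3 st.py 6; python3 zz.py 6; python3 - <<'E'
import cv2
g=cv2.imread('pics/top6.png').astype(float).mean(2)
for x in (346,349,352,355): print(x,170,g[170:186,x].astype(int).tolist())
for x in (228,230,232,234): print(x,183,g[183:199,x].astype(int).tolist())
E
```

```text
tcp -23.356445358831408 0.16106914501545702 face expected 0.643554641168592
t 13.35 pos [0.5894 0.0337 0.041 ] yaw -84.54 w 0.03 F [-4.  -0.3 -3. ]
shift now-axes cm [-0.02  9.56 -0.  ] in target axes [ 0.02  9.56 -0.  ] turn [-0.    0.    0.21]
346 170 [92, 95, 100, 101, 104, 107, 112, 127, 143, 119, 78, 120, 146, 147, 150, 153]
349 170 [107, 107, 107, 107, 106, 107, 116, 143, 150, 114, 101, 145, 146, 149, 153, 160]
352 170 [109, 108, 107, 108, 107, 107, 129, 157, 141, 98, 109, 145, 148, 153, 158, 160]
355 170 [108, 108, 110, 107, 108, 114, 137, 157, 135, 91, 120, 146, 150, 149, 153, 159]
228 183 [73, 73, 73, 71, 73, 76, 96, 112, 99, 77, 87, 89, 90, 85, 80, 79]
230 183 [72, 73, 72, 73, 73, 81, 100, 112, 96, 66, 85, 93, 97, 105, 114, 115]
232 183 [73, 73, 72, 72, 72, 80, 100, 107, 85, 70, 90, 92, 92, 101, 115, 115]
234 183 [73, 73, 72, 73, 72, 89, 110, 102, 73, 69, 90, 92, 92, 101, 114, 114]
```

View pics/zr6.png

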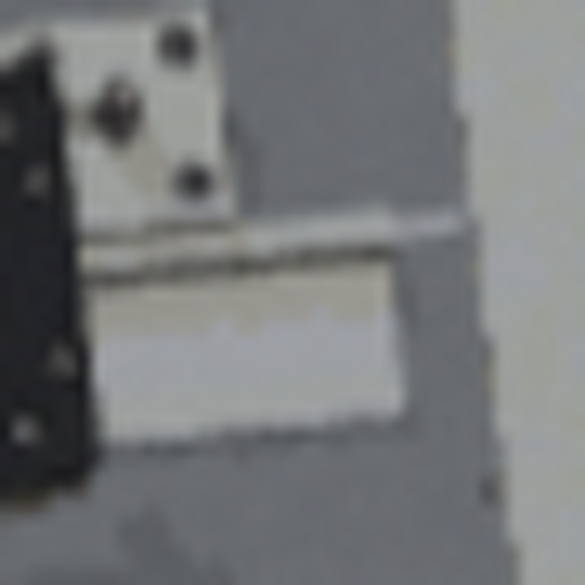

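View pics/s6c.png

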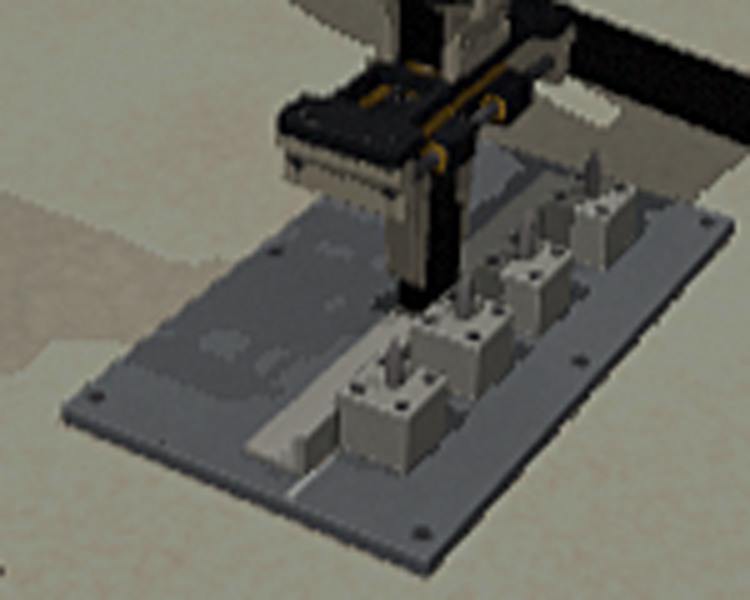

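```bash
python3 - <<'E'
from d2 import *
d2([(355,175.8),(352,176.1),(349,176.6),(228,188.8),(230,188.6),(232,188.5),(234,188.0)],.038)
E
```

```text
line ang 5.42 x at y=.0357 0.6135
face -0.42 along -155.4
face -0.39 along -148.1
face -0.86 along -140.7
face -0.07 along 153.7
face -0.08 along 148.8
face -0.34 along 144.0
face 0.37 along 139.1
```

```bash
python3 - <<'E'
from h import *
from rig import vision
S=cam(vision.grab_frame('scene'))
a=np.radians(5.42); ux=np.array([np.cos(a),np.sin(a)]); uy=np.array([-np.sin(a),np.cos(a)]); O=np.array([.6135,.0357])
def q(x,y,z): return (proj(S,[*(O+ux*x+uy*y),z])[0]-[250,150]+.5)*5-.5
print('line end',q(0,-.178,.012),'line at -130',q(0,-.13,.012))
for x in(-.003,0,.003): print(x,'blade bot',q(x,-.160,.014),'blade top',q(x,-.16,.038),'blk1 base corner near',q(x,-.13,.012), 'top',q(x,-.13,.048))
a=cv2.imread('pics/scene6.png'); cv2.imwrite('pics/s6z.png',cv2.resize(a[220:260,292:345],None,fx=14,fy=14,interpolation=cv2.INTER_CUBIC))
E
```

```text
line end [283.50701407 500.18077555] line at -130 [337.13601895 448.06123469]
-0.003 blade bot [298.93493667 474.91857292] blade top [298.64312287 436.37064663] blk1 base corner near [332.10718696 446.01848549] top [332.33654124 388.54399159]
0 blade bot [304.03282004 477.0468476 ] blade top [303.8094242  438.47466075] blk1 base corner near [337.13601895 448.06123469] top [337.46588714 390.54969708]
0.003 blade bot [309.14455148 479.1809036 ] blade top [308.98994917 440.58446755] blk1 base corner near [342.17820813 450.10940968] top [342.60912903 392.56083625]
```

View pics/s6z.png

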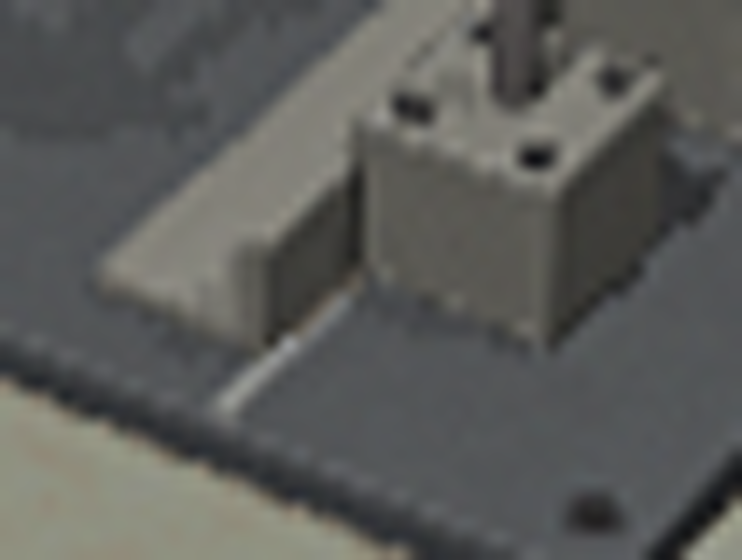

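step_arm --rows '[[[0,0,0,0,0.2,0,0],[0,0,0,0,0.4,0,0],[0,0,0,0,1,0,0],[0,0,0,0,2,0,0],[0,0,0,0,3,0,0]]]'

```text
clock: 13.95
position: [0.5239, 0.0273, 0.0416]
orientation: [0.74, -0.673, 0.001, -0.001]
wrist_force: [0.0, 0.1, -1.5]
width: 0.0298
```

step_arm --rows '[[[0,0,0,0,1,-1,0],[0,0,0,0,0.5,-2.5,0],[0,0,0,0,0,-3,0],[0,0,0,0,0,-3,0],[0,0,0,0,0,-1,0]]]'

```text
clock: 14.45
position: [0.5106, 0.0258, 0.15]
orientation: [0.74, -0.673, 0.002, -0.002]
wrist_force: [1.0, -0.1, -2.2]
width: 0.0296
```

```bash
python3 -c "
from h import *
to([.4713,.3598,.15],-4.7)"
```

```text
t 14.45 pos [0.5106 0.0258 0.15  ] yaw -84.54 w 0.0296 F [ 1.  -0.1 -2.2]
shift now-axes cm [-33.62   0.73  -0.04] in target axes [ -6.65 -32.96  -0.  ] turn [ -0.26  -0.29 -79.84]
```

step_arm --rows '[[[0,0,-4,0,0,0,0],[0,0,-7,0,0,0,0],[0,0,-8,0,0,0,0],[0,0,-8,0,0,0,0],[0,0,-8,0,0,0,0]]]'

```text
clock: 14.95
position: [0.5081, 0.026, 0.1449]
orientation: [0.909, -0.416, -0.0, 0.0]
wrist_force: [-0.8, 0.5, -2.8]
width: 0.0299
```

step_arm --rows '[[[0,0,-8,0,0,0,0],[0,0,-8,0,0,0,0],[0,0,-8,0,0,0,0],[0,0,-8,0,0,0,0],[0,0,-8,0,0,0,0]]]'

```text
clock: 15.45
position: [0.5081, 0.026, 0.1449]
orientation: [0.997, -0.08, -0.001, 0.0]
wrist_force: [-0.8, 0.2, -2.5]
width: 0.03
```

step_arm --rows '[[[0,0,-4.8,-0.6,-3,0,0],[0,0,0,-0.6,-3,0,0],[0,0,0,-0.6,-3,0,0],[0,0,0,-0.6,-3,0,0],[0,0,0,-0.6,-3,0,0]]]'

```text
clock: 15.95
position: [0.4929, 0.1791, 0.1449]
orientation: [0.999, -0.041, -0.0, 0.0]
wrist_force: [0.3, -0.1, -2.3]
width: 0.0299
```

step_arm --rows '[[[0,0,0,-0.6,-3,0,0],[0,0,0,-0.6,-3,0,0],[0,0,0,-0.6,-3,0,0],[0,0,0,-0.6,-3,0,0],[0,0,0,-0.6,-3,0,0]]]'

```text
clock: 16.45
position: [0.4755, 0.3309, 0.1448]
orientation: [0.999, -0.041, -0.0, 0.0]
wrist_force: [0.3, -0.4, -2.6]
width: 0.03
```

```bash
python3 st.py 7; python3 -c "
from h import *
to([.4713,.3598,.034],-4.7)"
```

```text
tcp -110.02884608664095 308.6884697414481 face expected -86.02884608664095
t 16.55 pos [0.4749 0.333  0.1449] yaw -4.56 w 0.0297 F [-0.3 -0.6 -3.4]
shift now-axes cm [ 4.39 30.58 10.36] in target axes [30.87  0.9  10.39] turn [1.000e-02 9.000e-02 8.019e+01]
t 16.55 pos [0.4749 0.333  0.1449] yaw -4.56 w 0.0297 F [-0.3 -0.6 -3.4]
shift now-axes cm [-0.56 -2.63 11.1 ] in target axes [-0.58 -2.64 11.09] turn [-0.05  0.07  0.14]
```

View pics/t7c.png

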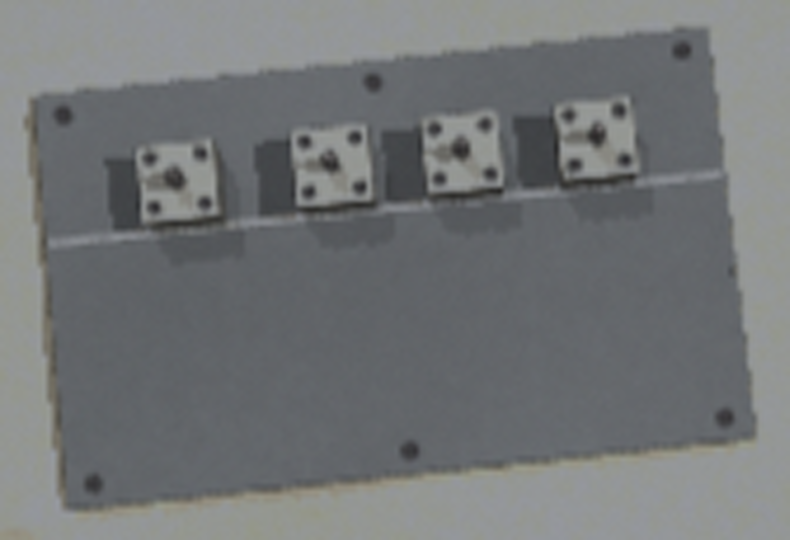

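View pics/s7c.png

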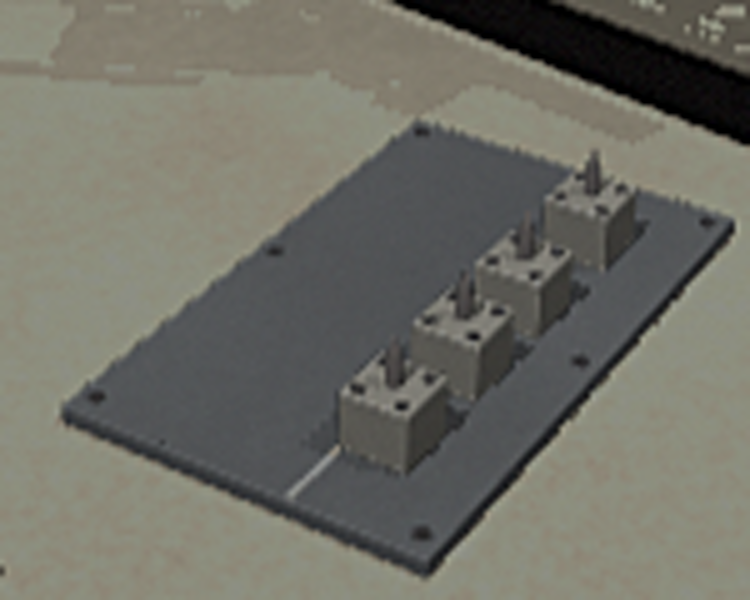

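```bash
python3 - <<'E'
from h import *
from rig import vision
T=cam(vision.grab_frame('top'))
g=cv2.cvtColor(cv2.imread('pics/top7.png'),cv2.COLOR_BGR2GRAY)[140:255,210:378]
big=cv2.resize(g,None,fx=8,fy=8,interpolation=cv2.INTER_CUBIC)
m=(big>135).astype(np.uint8); m[:, :60]=0
m=cv2.morphologyEx(m,cv2.MORPH_CLOSE,np.ones((25,25)))
m=cv2.morphologyEx(m,cv2.MORPH_OPEN,np.ones((35,35)))
cs,_=cv2.findContours(m,cv2.RETR_EXTERNAL,cv2.CHAIN_APPROX_NONE)
a=np.radians(5.42); ux=np.array([np.cos(a),np.sin(a)]); uy=np.array([-np.sin(a),np.cos(a)]); O=np.array([.6135,.0357])
for c in cs:
    A=cv2.contourArea(c)
    if not 10000<A<40000: continue
    W=np.array([unproj(T,crop(p[0],8,(210,140)),.048)[:2] for p in c])-O
    P=np.c_[W@ux,W@uy]*1e3
    # near edge: points with lowest x within central y range
    cy=(P[:,1].min()+P[:,1].max())/2
    s=(abs(P[:,1]-cy)<14)&(P[:,0]<P[:,0].mean()); f=np.polyfit(P[s,1]-cy,P[s,0],1)
    s2=(abs(P[:,1]-cy)<14)&(P[:,0]>P[:,0].mean()); f2=np.polyfit(P[s2,1]-cy,P[s2,0],1)
    s3=(abs(P[:,0]-20)<13)&(P[:,1]<cy); f3=np.polyfit(P[s3,0]-20,P[s3,1],1); 
    print('y',cy.round(1),'near',f[1].round(2),'ang',-np.degrees(f[0]).round(2),'far',f2[1].round(2),'ang',-np.degrees(f2[0]).round(2),'side ang',np.degrees(f3[0]).round(2))
E
```

```text
y 105.3 near 7.56 ang -8.43 far 32.39 ang 5.07 side ang -1.88
y 25.9 near 7.57 ang -11.18 far 32.19 ang 8.85 side ang 1.87
y -41.6 near 7.26 ang -8.64 far 31.81 ang 5.29 side ang -3.13
```

```bash
python3 - <<'E'
from h import *
from rig import vision
T=cam(vision.grab_frame('top'))
g=cv2.cvtColor(cv2.imread('pics/top7.png'),cv2.COLOR_BGR2GRAY)[140:255,210:378]
big=cv2.resize(g,None,fx=8,fy=8,interpolation=cv2.INTER_CUBIC).astype(np.float32)
a=np.radians(5.42)
from scipy.optimize import minimize
from scipy.ndimage import map_coordinates
def pix(P): return (proj(T,np.c_[P,np.full(len(P),.048)])-[210,140]+.5)*8-.5
def samp(P):
    q=pix(P); return map_coordinates(big,[q[:,1],q[:,0]],order=1)
O=np.array([.6135,.0357])
def edge(x,y,t):
    # inside-outside contrast sampled 1mm in / 1 mm out along 4 edges
    tt=np.linspace(-.016,.016,33); ct,st=np.cos(a+t),np.sin(a+t); Rm=np.array([[ct,-st],[st,ct]])
    c=O+np.array([[np.cos(a),-np.sin(a)],[np.sin(a),np.cos(a)]])@np.array([x,y]); s=0
    for k in range(4):
        r=np.array([[np.cos(k*np.pi/2),-np.sin(k*np.pi/2)],[np.sin(k*np.pi/2),np.cos(k*np.pi/2)]])
        for o,w in ((.0185,1),(.0195,1),(.0205,-1),(.0215,-1)):
            P=np.c_[np.full(33,o),tt]@r.T@Rm.T+c; s+=w*samp(P).mean()
    return -s
for y0 in (-.113,-.0416,.0259,.1053):
    best=None
    for x in np.arange(.017,.0236,.0005):
        for y in y0+np.arange(-.004,.0041,.001):
            for t in np.radians(np.arange(-3,3.1,.5)):
                e=edge(x,y,t)
                if best is None or e<best[0]: best=(e,x,y,t)
    r=minimize(lambda p:edge(p[0]/1e3,p[1]/1e3,np.radians(p[2])),[best[1]*1e3,best[2]*1e3,np.degrees(best[3])],method='Nelder-Mead')
    print('near face mm',(r.x[0]-20).round(2),'y',r.x[1].round(1),'ang vs line',r.x[2].round(2),r.fun.round(1))
E
```

```text
near face mm -0.78 y -110.4 ang vs line 0.0 -282.2
near face mm -0.78 y -41.2 ang vs line 0.0 -291.7
near face mm -0.71 y 26.0 ang vs line 0.29 -303.1
near face mm -0.54 y 105.4 ang vs line 0.45 -302.5
```

The blocks stand in a row on the line: near faces within about 0.8 mm and angles within 0.5°. I'll return the straightedge now.

step_arm --rows '[[[0,0,0.1,-0.5,-2.6,1,0],[0,0,0,0,0,3,0],[0,0,0,0,0,3,0],[0,0,0,0,0,1.5,0],[0,0,0,0,0,0,0]]]'

```text
clock: 17.15
position: [0.4716, 0.3541, 0.0578]
orientation: [0.999, -0.043, -0.002, 0.002]
wrist_force: [-0.2, -0.5, -2.4]
width: 0.0299
```

```bash
python3 -c "
from h import *
from rig import vision
for n,(x0,x1,y0,y1,k) in dict(top=(110,220,160,330,3.5),scene=(310,430,90,200,5)).items():
    f=vision.grab_frame(n); cv2.imwrite(f'pics/{n}8.png',cv2.resize(f['pixels'][y0:y1,x0:x1,::-1],None,fx=k,fy=k,interpolation=cv2.INTER_CUBIC))
to([.4713,.3598,.034],-4.7)"
```

```text
t 17.25 pos [0.474  0.3559 0.0618] yaw -4.89 w 0.0298 F [ 0.1  0.2 -2. ]
shift now-axes cm [-0.3  -0.36  2.78] in target axes [-0.3  -0.37  2.78] turn [-0.   -0.01 -0.19]
```

View pics/scene8.png

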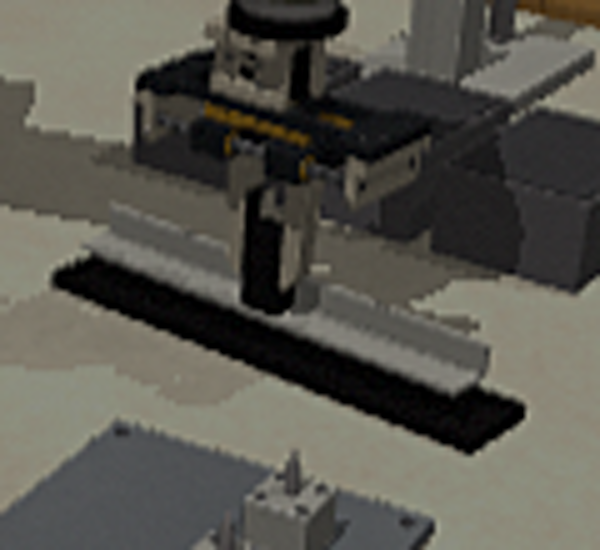

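View pics/top8.png

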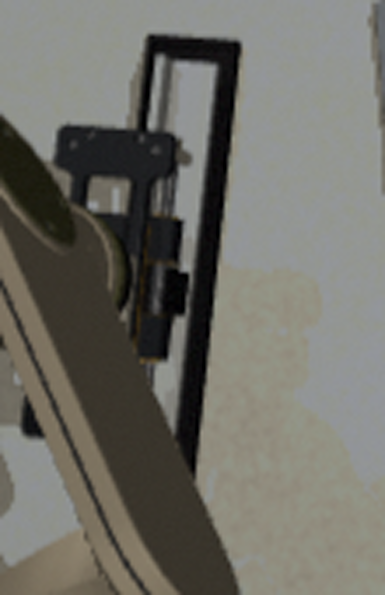

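Aligned, needing small corrections: tx −0.3, ty −0.36 and tz 2.8.

step_arm --rows '[[[0,0,-0.2,-0.3,-0.36,0,0],[0,0,0,0,0,0.5,0],[0,0,0,0,0,0.6,0],[0,0,0,0,0,0.5,0],[0,0,0,0,0,0,0]]]'

```text
clock: 17.75
position: [0.4701, 0.3598, 0.0439]
orientation: [0.999, -0.04, -0.001, 0.001]
wrist_force: [-1.2, 0.2, -3.4]
width: 0.0299
```

```bash
python3 -c "
from h import *
to([.4713,.3598,.0331],-4.7)"
```

```text
t 17.75 pos [0.4701 0.3598 0.0439] yaw -4.64 w 0.0299 F [-1.2  0.2 -3.4]
shift now-axes cm [ 0.12 -0.02  1.08] in target axes [ 0.12 -0.01  1.08] turn [0.07 0.09 0.06]
```

step_arm --rows '[[[0,0,0,0.1,0,0.4,0],[0,0,0,0,0,0.3,0],[0,0,0,0,0,0.2,0],[0,0,0,0,0,0,0],[0,0,0,0,0,0,0]]]'

```text
clock: 18.25
position: [0.4719, 0.3602, 0.0361]
orientation: [0.999, -0.04, -0.0, 0.0]
wrist_force: [0.2, 0.5, -3.0]
width: 0.0301
```

```bash
python3 -c "
from h import *
to([.4713,.3598,.0331],-4.7)"
```

```text
t 18.25 pos [0.4719 0.3602 0.0361] yaw -4.64 w 0.0301 F [ 0.2  0.5 -3. ]
shift now-axes cm [-0.06  0.04  0.3 ] in target axes [-0.06  0.04  0.3 ] turn [0.   0.   0.06]
```

step_arm --rows '[[[0,0,0,0,0,0.1,0],[0,0,0,0,0,0.1,0],[0,0,0,0,0,0.1,0],[0,0,0,0,0,0,0],[0,0,0,0,0,0,0]]]'

```text
clock: 18.75
position: [0.4719, 0.3602, 0.0331]
orientation: [0.999, -0.04, 0.0, -0.0]
wrist_force: [-0.4, -1.1, -3.2]
width: 0.0296
```

step_arm --rows '[[[0,0,0,0,0,0.05,0],[0,0,0,0,0,0.05,0],[0,0,0,0,0,0,0]]]'

```text
clock: 19.05
position: [0.4719, 0.3602, 0.0331]
orientation: [0.999, -0.04, -0.0, 0.0]
wrist_force: [-4.2, -1.8, 7.3]
width: 0.0299
```

step_arm --rows '[[[0,0,0,0,0,0,0.3],[0,0,0,0,0,0,0.3],[0,0,0,0,0,0,0.6],[0,0,0,0,0,0,1],[0,0,0,0,0,0,1]]]'

```text
clock: 19.55
position: [0.4721, 0.3603, 0.0322]
orientation: [0.999, -0.041, 0.0, -0.0]
wrist_force: [1.0, -0.2, 0.7]
width: 0.049
```

step_arm --rows '[[[0,0,0,0,0,0,1],[0,0,0,0,0,0,1],[0,0,0,0,0,0,1],[0,0,0,0,0,0,1],[0,0,0,0,0,0,1]]]'

```text
clock: 20.05
position: [0.4719, 0.3602, 0.0321]
orientation: [0.999, -0.04, -0.0, -0.0]
wrist_force: [0.0, -1.0, 0.6]
width: 0.0891
```

Seated (light contact felt) and released. Withdrawing upward.

step_arm --rows '[[[0,0,0,0,0,-1,1],[0,0,0,0,0,-2,1],[0,0,0,0,0,-4,1],[0,0,0,0,0,-4,1],[0,0,0,0,0,-4,1]]]'

```text
clock: 20.55
position: [0.4717, 0.3601, 0.1845]
orientation: [0.999, -0.04, 0.0, -0.0]
wrist_force: [0.5, 0.1, -0.1]
width: 0.093
```

step_arm --rows '[[[0,0,0,-3,0,-2,1],[0,0,0,-3,0,-2,1],[0,0,0,-3,0,0,1],[0,0,0,-2,0,0,1],[0,0,0,0,0,0,1]]]'

```text
clock: 21.05
position: [0.3605, 0.3697, 0.2235]
orientation: [0.999, -0.039, 0.0, -0.001]
wrist_force: [1.3, -0.3, 0.2]
width: 0.0929
```

```bash
python3 st.py 9; python3 -c "
import cv2
a=cv2.imread('pics/scene9.png'); cv2.imwrite('pics/s9w.png',cv2.resize(a[120:330,130:440],None,fx=2.5,fy=2.5,interpolation=cv2.INTER_CUBIC))"
```

```text
tcp -218.7029514196298 355.0483693718407 face expected -194.7029514196298
t 21.15 pos [0.3624 0.3692 0.223 ] yaw -4.6 w 0.0931 F [-0.  -0.1  0.3]
shift now-axes cm [15.87 33.29 18.19] in target axes [35.51 -9.97 18.2 ] turn [-9.000e-02 -3.000e-02  8.015e+01]
```

View pics/s9w.png

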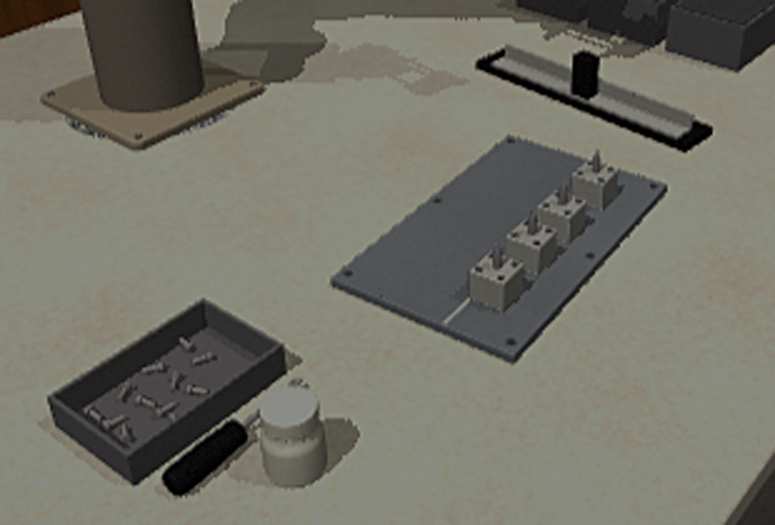

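View pics/top9.png

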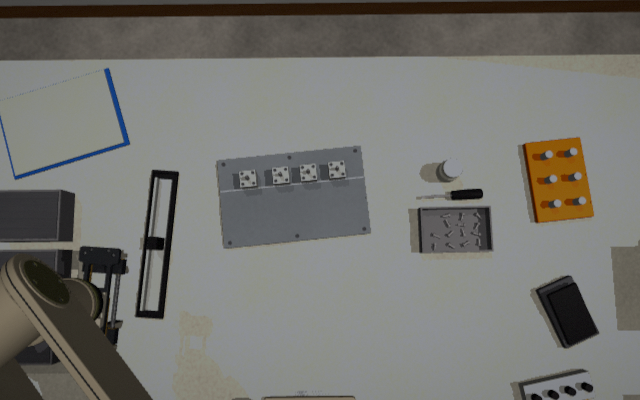

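The final views show the straightedge flat in its cradle, with the handle at (153,242) as at the start. The four blocks stand on the line, and the tray, jar and driver are unmoved.

```bash
python3 -c "
from rig import order
print(order.finish_job())"
```

```text
the job is handed in; nothing more can be done
None
```

I took the straightedge by its handle and pushed the four blocks to the marked line in one slow sweep. I then backed it off, laid it back in its cradle and let go. The job was handed in at about 21 s of the 67 s allowed.

**Blocks:** from the top camera, the near faces are 0.5 to 0.8 mm short of the line's middle and turned by at most 0.5° to it. All four stand upright.

**Disagreements:**
- The camera and robot estimates of where the blade stopped differed by about 0.1 mm. One camera view showed about 0.1° of tilt against the line.
- My first coarse contour measurement gave unusable block angles because the mask was poor. Its block centres agreed with the later edge fit to within about 0.8 mm, and I used that fit.

**Straightedge and bystanders:** it lies flat inside the cradle. The final pictures show the tray, jar and screwdriver where they started. The highest wrist reading I saw was about 9 N, and the gripper was clear of everything at the end.

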